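Right the fallen lab burner

ROBOT

A 6-joint arm with a two-finger parallel gripper is mounted at the origin on the work surface. World frame = base frame: x ahead of the robot, y to its left, z up, the work surface at z = 0. Lengths are in m, angles in rad, forces in N, time in s.
With the tool pointing down it reaches from about 0.275 to 0.875 m from the base axis. Payload 12.5 kg.
Tool frame: the origin (TCP) lies midway between the tips of the shut fingers; the grasp point (between the pads) lies 19 mm behind it; z points along the fingers, y is the line along which they close (so a half turn about z gives the same grasp; the last joint's range is limited). The gripper opens to 85 mm and grips with 20 to 120 N. Pads are 22 mm wide; open, the fingers measure 114 mm over their backs; the gripper's body (76 mm by 85 mm) begins 54 mm behind the grasp point. The pads swing forward as they close: fully open they stand 13 mm farther back than shut.
Start: joints at [-1.311, 0.351, 1.652, -0, 1.139, -0.085], TCP at [0.186, -0.518, 0.231] pointing down, gripper open.
Joint ranges: [-2.75, 2.75], [-0.79, 2.1], [0.01, 2.65], [-1.57, 4.71], [0.07, 3.14], [-2.87, 2.87]. Speed limits (rad/s): [2.22, 2.22, 2.79, 3.14, 3.14, 3.14].

INTERFACE

Orientations are given as a rotation vector (axis times angle).
In Python, from workcell import r, solve_ik, vision gives the robot as it stands. Calls block until the motion is done:
- r.goto(position, orientation): joint-space move of the TCP to a pose.
- r.move_l(position, attitude=None, feed=0.15, max_force=None): straight line of the TCP; attitude=None keeps the orientation; feed is the mean speed in m/s. With max_force (N) it stops when the force on the tool has changed by that much, and returns True; else False.
- r.move_j(angles): joint-space move.
- r.gripper_to(opening, squeeze=None): opening from 0.0 (shut) to 1.0 (fully open); squeeze is the grip in N (None keeps the last); returns when the fingers have stopped.
- r.wait(seconds).
- solve_ik(position, orientation): joint angles nearest the present ones, or None.
- r.state(): the state.
- vision.grab_frame(name): name is "scene" or "side" or "wrist"; returns (picture, depth): 480x640x3 uint8, red, green, blue; 480x640 float32, m along the optical axis (not along the pixel's ray), 0 where there is no reading.
- vision.get_calibration(name): a dict with "fovy" (degrees; the focal length in pixels is half the picture's height over the tangent of half this angle, whatever the lens; pixels are square), "cx", "cy" (the principal point, pixels), "k1" (the pictures are not rectified: a ray, as slopes to the right and down, at radius r is drawn at 1 + k1 r^2 times it, then the intrinsics apply), "R" (3x3) and "t" (3): a world point X has camera coordinates R X + t. Camera axes: x right, y down, z forward; pixel columns grow to the right and rows downward; lengths in m; the calibration is good to about 2 mm. A picture is of the moment at which its call begins: read the wrist's pose just before it. get_calibration takes no time and is no camera call; for the wrist camera it gives the pose at the moment of the call.
A pose or a line that the arm cannot do raises r.Unreachable and nothing moves.
- r.sign_off(): hands the job in; it is judged then, once.
Trained networks look in the newest picture that a camera, given by its name, has taken for a name from the list of things; names that differ only in an ending like _2 or _b are one class to them, and where a whole thing is asked for, a point or a joint stands for the part that bears it (a point fixed in the world has none). Each returns a list of dicts, best first, with "conf" (0 to 1); they miss things now and then, are a little off and sometimes report something else, mostly with a low value. They report only what shows in the picture. A call takes as long as a camera call.
- vision.cut_out(query, camera): "mask" (480x640 bool, what is visible of it) and "extent" ([left, top, right, bottom] in pixels, round what is visible of it).
The state is a dict: "t": time; "q": joint angles; "qd": joint speeds; "joint_torque": joint torques, N m; "ee_pos": TCP position; "tcp_rot": TCP orientation; "force": force on the tool from outside, world axes, zero at the start; "ft_torque": the same for the moment, N m; "gripper_width": opening from 0.0 (shut) to 1.0 (fully open); "grasp_force": force on a finger pad.
Only numpy, scipy, OpenCV 4.12 (cv2) and the standard library are available. Lean on these libraries where they do the work, as an engineer would, in place of code of your own. Each camera call takes 0.05 s, during which the arm holds its last target. There are 200 camera calls.

TASK

The gas burner has been knocked over on its heatproof mat. Push against its foot to tip it back up so that it stands on its foot, then push it along by the foot until it stands in the middle of the mat. Only push: do not pick it up, keep your fingers off the barrel, which may still be hot, and leave the glassware and bottles round the mat where they are.

Things in the scene. Friction and masses are not known exactly. Their poses are not given: they have to be found in the camera images.
- burner: Gas burner lying on the mat, about 0.4 kg, 135 mm tall when upright; its centre of mass is about 25 mm above the underside of its foot, so tipped about 45 degrees up from how it lies it falls onto its foot by itself. Origin: centre of the foot's underside, 6 mm above the bench when it stands on the mat; z axis: from foot to mouth along the barrel. No hose is fitted.
- foot_rim (a point): Middle of the rim flat that is uppermost while the burner lies (about 92 mm above the bench), on the barrel side. The foot is a blue hexagonal plate 8 mm thick, 90 mm across flats, flats facing the burner's +x and -x, corners to +y and -y; lying, it stands nearly upright on its +x flat. Its hub is a cone, radius 24 mm at the plate, 11 mm at 26 mm above the underside.
- inlet_tip (a point): End of the brass hose inlet, 9 to 12 mm thick, that leaves the hub 19 mm above the underside towards the burner's +y and ends 54 mm from the axis. On the other side a valve knob, 14 mm across, reaches 28 mm from the axis. While the burner lies both stick out level to the sides.
- barrel: Barrel fixed to the foot, same origin and axes as the burner. Heights above the underside: collar, radius 9 mm, 26 to 48 mm; tube, radius 6.5 mm, to 122 mm; mouth, radius 9 mm, to 135 mm. Lying, it slopes 16 degrees down to the mouth on the mat. Past balance the burner drops onto its foot in about 0.3 s and the barrel swings up towards a finger left behind the rim. Keep fingers off it.
- mat: Pale grey heatproof mat, 300 x 300 x 6 mm, fixed to the bench, with a brownish round scorch mark (radius 56 mm) in its middle. Origin: centre of its underside, at bench height; x and y along its sides.
- flask: Conical glass flask, 85 mm wide, 145 mm tall, standing loose beside the mat; origin: centre of its underside. Leave alone.
- beaker: Glass beaker, 70 mm wide, 95 mm tall, standing loose beside the mat; origin: centre of its underside. Leave alone.
- reagent: Amber reagent bottle with black cap, 58 mm wide, 115 mm tall; origin: centre of its underside. Leave alone.

How it is judged:
At the end, for the whole second after the job is handed in: The burner stands still and upright (within 3.4 degrees) on its foot on the mat, the foot's centre within 25 mm of the middle of the mat (angle between burner's own z axis and vertical below 0.06 rad and height (world z) of burner between 0.002 and 0.011 m and horizontal distance between burner and mat below 0.025 m and linear speed of burner below 0.01 m/s and angular speed of burner below 0.1 rad/s); the robot touches nothing.
It fails at once if the burner is lifted (height (world z) of burner above 0.072 m or (angle between burner's own z axis and vertical below 0.2 rad and height (world z) of burner above 0.03 m)).
It fails at once if the fingers touch the barrel (over 1.5 N) (contact force between the fingers and barrel above 1.5 N).
It fails at once if glassware or a bottle beside the mat is shifted over 15 mm or tipped (distance of any of flask, beaker, reagent from where it was at the start of the episode above 0.015 m or angle between any of flask, beaker, reagent's own z axis and vertical above 0.25 rad).
It also fails if it takes over 51 s, if anything falls off the work surface, if the arm or the gripper's body presses on something with over 40 N, if the wrist force passes 120 N, or if a joint passes its speed limit or range.

## Working session

There is one attempt and no reset: what is moved stays moved. The work goes in short steps, each a Python script; the robot and the scene stay as the last script left them, time stands still between calls to the robot, and variables do not carry over. Pictures are saved under pics/ and viewed, at most 10 in all, crops included, and the job is handed in when it is done.

```bash
ls; mkdir -p pics
cat > h.py <<'E'
import numpy as np, cv2
from workcell import r, solve_ik, vision
def rays(cal,uv):
    f=240/np.tan(np.radians(cal["fovy"])/2)
    K=np.array([[f,0,cal["cx"]],[0,f,cal["cy"]],[0,0,1]])
    # k1 model same as OpenCV
    return cv2.undistortPointsIter(np.float64(uv).reshape(-1,1,2),K,np.array([cal["k1"],0,0,0.]),None,None,(3,50,1e-9)).reshape(-1,2)
def cloud(cal,depth,mask):
    v,u=np.nonzero(mask&(depth>0)); d=depth[v,u]
    n=rays(cal,np.c_[u,v]); P=np.c_[n*d[:,None],d]
    return (P-np.array(cal["t"]))@np.array(cal["R"]), np.c_[u,v]
E
python3 - <<'E'
from h import *
ims=[]
for n in ["scene","side"]:
    im,d=vision.grab_frame(n); c=vision.get_calibration(n)
    cv2.imwrite(f"pics/{n}0.png",im[:,:,::-1]); np.savez(f"pics/{n}0.npz",im=im,d=d)
    print(n,c["k1"],-np.array(c["R"]).T@np.array(c["t"]))
    for q in ["burner","foot_rim","inlet_tip","mat","barrel","flask","beaker","reagent"]:
        for o in vision.cut_out(q,n)[:2]:
            P,_=cloud(c,d,o["mask"])
            if len(P): print(q,round(o["conf"],2),np.round(o["extent"]),len(P),np.round(np.median(P,0),3),np.round(np.percentile(P,2,axis=0),3),np.round(np.percentile(P,98,axis=0),3))
            np.save(f"pics/{n}_{q}.npy",o["mask"]) if o is not None and o["conf"]>.5 else 0
E
```

```text
pics
workcell.py
scene -0.1250538604835997 [ 1.2212403  -0.38896313  0.72391658]
burner 0.59 [226. 262. 290. 337.] 1513 [ 0.61  -0.075  0.054] [ 0.589 -0.115  0.013] [ 0.721 -0.025  0.096]
foot_rim 0.75 [226. 261. 291. 342.] 1656 [ 0.611 -0.074  0.052] [ 0.587 -0.114  0.008] [ 0.721 -0.022  0.096]
inlet_tip 0.8 [228. 266. 291. 338.] 1668 [ 0.611 -0.074  0.052] [ 0.588 -0.114  0.008] [ 0.721 -0.021  0.096]
mat 0.89 [153. 230. 363. 385.] 15330 [ 0.61  -0.087  0.008] [ 0.439 -0.206  0.005] [0.73  0.085 0.011]
mat 0.22 [111. 326. 164. 388.] 2389 [ 0.658 -0.315  0.067] [ 0.611 -0.345  0.007] [ 0.676 -0.283  0.097]
barrel 0.82 [251. 286. 292. 341.] 498 [ 0.67  -0.075  0.034] [ 0.618 -0.082  0.007] [ 0.723 -0.05   0.053]
flask 0.65 [326. 176. 362. 249.] 1781 [0.561 0.181 0.056] [0.45  0.155 0.001] [0.585 0.29  0.147]
beaker 0.87 [111. 326. 161. 391.] 2383 [ 0.658 -0.315  0.066] [ 0.611 -0.345  0.007] [ 0.676 -0.283  0.097]
reagent 0.96 [317. 308. 356. 373.] 1742 [ 0.813 -0.039  0.072] [ 0.784 -0.056  0.006] [ 0.829 -0.008  0.117]
side 0.04588284193261284 [0.42351394 0.56739246 0.73083489]
burner 0.69 [312. 205. 383. 261.] 1363 [ 0.603 -0.067  0.048] [ 0.584 -0.107  0.008] [ 0.719 -0.019  0.094]
foot_rim 0.57 [311. 208. 385. 257.] 1421 [ 0.604 -0.067  0.047] [ 0.584 -0.114  0.006] [ 0.719 -0.019  0.094]
inlet_tip 0.91 [314. 206. 385. 259.] 1289 [ 0.603 -0.066  0.049] [ 0.585 -0.109  0.012] [ 0.715 -0.021  0.094]
mat 0.59 [268. 185. 466. 342.] 16397 [ 0.562 -0.026  0.006] [ 0.439 -0.201  0.002] [0.729 0.09  0.009]
barrel 0.59 [314. 218. 358. 234.] 245 [ 0.673 -0.069  0.033] [ 0.627 -0.075  0.017] [ 0.722 -0.062  0.05 ]
flask 0.59 [314. 304. 365. 388.] 2881 [0.541 0.211 0.063] [0.509 0.179 0.008] [0.579 0.235 0.146]
beaker 0.69 [376. 129. 414. 180.] 1309 [ 0.643 -0.294  0.066] [ 0.614 -0.347  0.001] [ 0.676 -0.279  0.095]
```

Run:
```python
from h import *
a=cv2.imread("pics/scene0.png")[150:420,80:400];b=cv2.imread("pics/side0.png")[110:400,240:490]
cv2.imwrite("pics/v1.png",np.hstack([cv2.resize(a,(400,338)),cv2.resize(b,(390,338))]))
for n in ["scene","side"]:
    z=np.load(f"pics/{n}0.npz"); c=vision.get_calibration(n); d=z["d"]
    m=np.load(f"pics/{n}_mat.npy"); P,uv=cloud(c,d,m); P=P[(P[:,2]<.015)&(P[:,2]>-.002)]
    print(n,"mat rect",cv2.minAreaRect(P[:,:2].astype(np.float32)))
    # scorch: brownish pixels within the mat
    P,uv=cloud(c,d,m|True); px=z["im"][uv[:,1],uv[:,0]].astype(int)
    # blue foot
    k=(px[:,2]-px[:,0]>40)&(abs(P[:,0]-.6)<.2)&(abs(P[:,1]+.07)<.2)
    B=P[k]; print("blue",len(B),np.percentile(B,[1,50,99],axis=0).round(3).tolist())
    top=B[B[:,2]>np.percentile(B[:,2],98)-.006]; print("top edge",len(top),cv2.minAreaRect(top[:,:2].astype(np.float32)),top.mean(0).round(4))
    mm=np.load(f"pics/{n}_barrel.npy"); Q,_=cloud(c,d,mm); Q=Q[(Q[:,0]>.63)&(Q[:,0]<.725)&(abs(Q[:,1]+.07)<.025)]
    print("barrel line",cv2.fitLine(Q.astype(np.float32),cv2.DIST_HUBER,0,.01,.01).ravel().round(3))
    s=(P[:,2]<.012)&(P[:,2]>0)&(P[:,0]>.44)&(P[:,0]<.74)&(P[:,1]>-.2)&(P[:,1]<.08)&(px[:,0]-px[:,2]>15)
    S=P[s]; print("scorch",len(S), cv2.minEnclosingCircle(S[:,:2].astype(np.float32)) if len(S) else 0)
```

```text
scene mat rect ((0.5780324935913086, -0.05591149628162384), (0.30836695432662964, 0.3126240074634552), 88.9549331665039)
blue 279 [[0.598, -0.116, 0.054], [0.61, -0.075, 0.07], [0.619, -0.047, 0.097]]
top edge 99 ((0.6093335747718811, -0.0731160044670105), (0.009416690096259117, 0.053661659359931946), 1.1971861124038696) [ 0.6101 -0.0732  0.0948]
barrel line [ 0.96  -0.042 -0.276  0.676 -0.075  0.035]
scorch 724 ((0.6568285226821899, -0.09408500790596008), 0.13277754187583923)
side mat rect ((0.5861307382583618, -0.06303577125072479), (0.3131556808948517, 0.30688315629959106), 89.1351547241211)
blue 66 [[0.607, -0.094, 0.085], [0.611, -0.068, 0.093], [0.615, -0.04, 0.096]]
top edge 65 ((0.610639214515686, -0.0688372403383255), (0.0505339652299881, 0.007522082421928644), 87.37940216064453) [ 0.6109 -0.0679  0.0936]
barrel line [ 0.959 -0.054 -0.278  0.676 -0.069  0.033]
scorch 1190 ((0.6742715835571289, -0.0516720674932003), 0.14495623111724854)
```

View pics/v1.png

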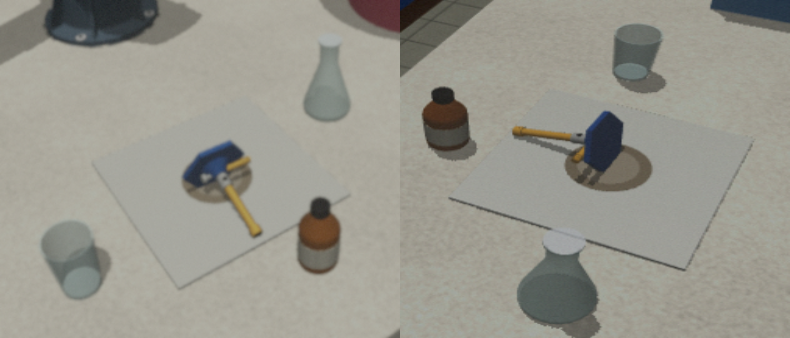

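```bash
cat >> h.py <<'E'
from scipy.spatial.transform import Rotation as Ro
AZ=-.048; e=np.array([np.cos(AZ),np.sin(AZ),0])
def att(sgn=1):
    x=sgn*e; z=np.array([0,0,-1.]); return Ro.from_matrix(np.c_[x,np.cross(z,x),z]).as_rotvec()
def at(dx,z,base=(.614,-.0703)): # point along barrel direction from the rim
    return [base[0]+dx*e[0],base[1]+dx*e[1],z]
def look(name,tag,box,k=1):
    im,d=vision.grab_frame(name); l,t,rr,b=box
    cv2.imwrite(f"pics/{tag}.png",cv2.resize(im[t:b,l:rr,::-1],None,fx=k,fy=k)); return im,d
def blue(name,im,d):
    P,uv=cloud(vision.get_calibration(name),d,d>0); px=im[uv[:,1],uv[:,0]].astype(int)
    k=(px[:,2]-px[:,0]>40)&(abs(P[:,0]-.56)<.16)&(abs(P[:,1]+.07)<.15)&(P[:,2]<.11); return P[k]
E
python3 - <<'E'
from h import *
s=r.state(); print(s["t"])
A=att(1) 
cands=[(np.abs(solve_ik(at(.03,.2),att(g))-np.array(s["q"])).max() if solve_ik(at(.03,.2),att(g)) is not None else 9,g) for g in (1,-1)]
print(cands); g=min(cands)[1]; A=att(g); np.save("A.npy",A)
r.gripper_to(.47)
r.goto(at(.03,.23),A); r.move_l(at(.03,.079),feed=.15,max_force=8)
print(r.state()["ee_pos"],r.state()["gripper_width"],r.state()["t"])
a,_=look("scene","a",(180,130,380,380),2); b,_=look("side","b",(240,110,440,310),2)
cv2.imwrite("pics/v2.png",np.hstack([cv2.imread("pics/a.png"),cv2.resize(cv2.imread("pics/b.png"),(400,500))]))
E
```

```text
0.9
[(np.float64(1.5205811779584526), 1), (np.float64(1.6210114756313405), -1)]
[ 0.64454559 -0.07186107  0.08001262] 0.47150938020470323 4.85
```

View pics/v2.png

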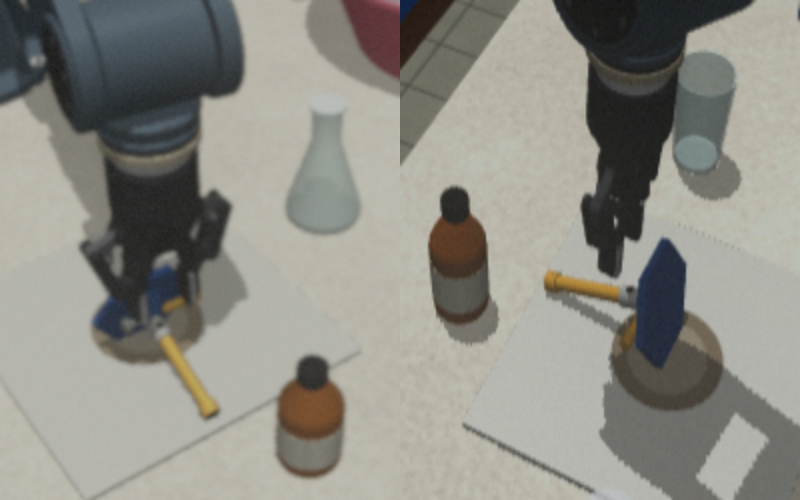

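Image: the fingers straddle the barrel (scene crop ~(130,290) and (190,290)), behind the rim of the blue plate and clear of the barrel. Starting the push.

Run:
```python
from h import *
for dx in (.012,0,-.02):
    hit=r.move_l(at(dx,.079),feed=.06,max_force=15); s=r.state(); print(dx,hit,s["ee_pos"].round(4) if hasattr(s["ee_pos"],'round') else s["ee_pos"],np.round(s["force"],2),s["t"])
a,d=look("scene","a",(180,130,380,380),2); b,d2=look("side","b",(240,110,440,310),2)
for n,i,dd in (("scene",a,d),("side",b,d2)):
    B=blue(n,i,dd); print(n,len(B),np.percentile(B,[1,50,99],axis=0).round(3).tolist() if len(B) else 0)
cv2.imwrite("pics/v3.png",np.hstack([cv2.imread("pics/a.png"),cv2.resize(cv2.imread("pics/b.png"),(400,500))]))
```

```text
0.012 False [ 0.6261 -0.0709  0.0793] [ 1.04 -0.07  0.64] 5.4
0 False [ 0.6141 -0.0704  0.0791] [ 0.75  0.04 -1.32] 5.75
-0.02 False [ 0.5942 -0.0694  0.0791] [ 0.74  1.01 -1.04] 6.2333
scene 179 [[0.58, -0.116, 0.045], [0.591, -0.074, 0.067], [0.603, -0.055, 0.077]]
side 20 [[0.578, -0.074, 0.052], [0.588, -0.053, 0.062], [0.6, -0.016, 0.098]]
```

View pics/v3.png

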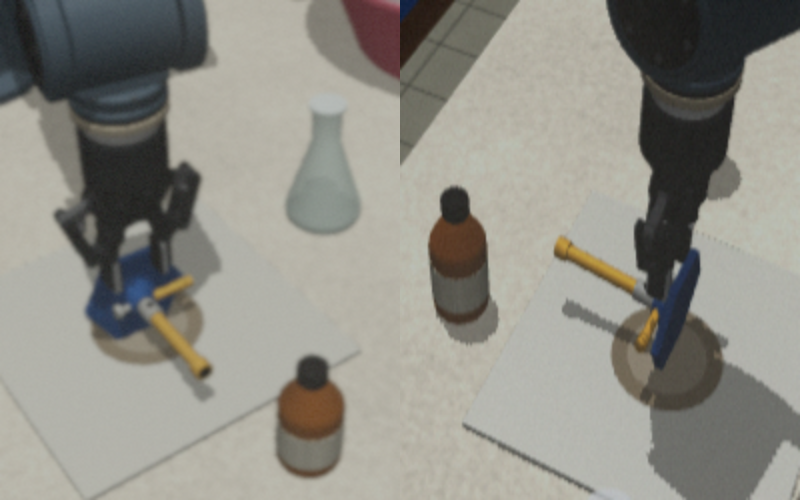

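Image: the mouth has lifted clear (side crop ~(562,247)), the plate now leans back past vertical over the scorch, and the base has not slipped. Driving it past balance, then straight up.

Run:
```python
from h import *
r.move_l(at(-.065,.079),feed=.09,max_force=15)
r.move_l(at(-.065,.19),feed=.3)
s=r.state(); print(s["ee_pos"],np.round(s["force"],2),s["t"])
r.move_l(at(-.16,.23),feed=.25)
a,d=look("scene","a",(180,130,380,380),2); b,d2=look("side","b",(240,110,440,310),2)
for n,i,dd in (("scene",a,d),("side",b,d2)):
    B=blue(n,i,dd); print(n,len(B),np.percentile(B,[1,50,99],axis=0).round(3).tolist() if len(B) else 0, cv2.minAreaRect(B[B[:,2]<.03][:,:2].astype(np.float32)))
    for o in vision.cut_out("barrel",n)[:1]:
        P,_=cloud(vision.get_calibration(n),dd,o["mask"]); print("barrel",o["conf"],np.percentile(P,[5,50,95],axis=0).round(3).tolist())
cv2.imwrite("pics/v4.png",np.hstack([cv2.imread("pics/a.png"),cv2.resize(cv2.imread("pics/b.png"),(400,500))]))
```

```text
[ 0.54957247 -0.06722154  0.19070006] [-1.55  0.85  0.33] 7.5
scene 895 [[0.495, -0.112, 0.013], [0.55, -0.075, 0.017], [0.58, -0.024, 0.033]] ((0.5408402681350708, -0.06956955790519714), (0.08688221871852875, 0.09247636049985886), 58.17312240600586)
barrel 0.72 [[0.531, -0.074, 0.036], [0.54, -0.068, 0.089], [0.544, -0.059, 0.143]]
side 885 [[0.494, -0.109, 0.011], [0.546, -0.062, 0.014], [0.581, -0.023, 0.031]] ((0.5375692844390869, -0.0673835277557373), (0.09546783566474915, 0.08922463655471802), 87.2051773071289)
barrel 0.88 [[0.531, -0.103, 0.014], [0.537, -0.061, 0.088], [0.545, -0.057, 0.141]]
```

View pics/v4.png

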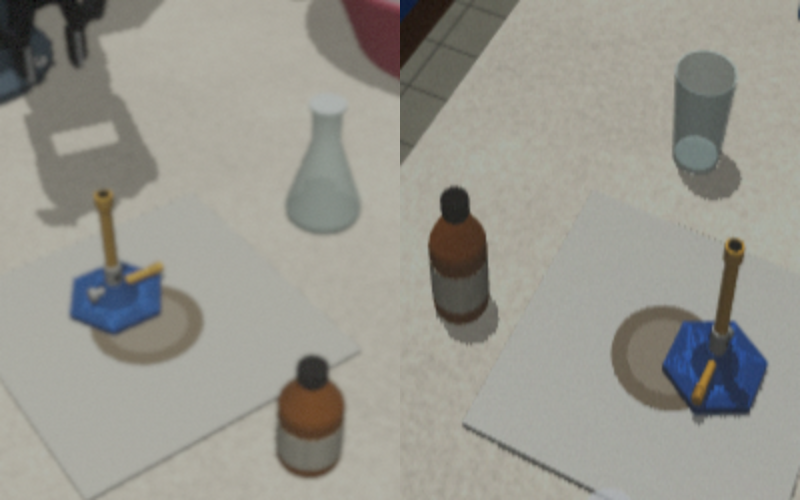

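Image: the burner stands upright on its foot, centred about (0.538, -0.067), offset towards the robot from the scorch (scene crop: foot ~(115,298), scorch ~(147,325)). Next: push the -x flat with shut fingers.

Run:
```python
from h import *
x0=e; t=np.radians(8)
M0=Ro.from_rotvec(np.load("A.npy")).as_matrix()
side=np.cross([0,0,1.],e)
A2=(Ro.from_rotvec(-t*side)*Ro.from_matrix(M0)); print("tool z",A2.as_matrix()[:,2].round(3))
A=A2.as_rotvec(); np.save("A2.npy",A)
r.gripper_to(0)
b=(.5375,-.067)
P=lambda dx,z,dy=0:[b[0]+dx*e[0],b[1]+dx*e[1]+dy,z]
r.goto(P(-.09,.12),A)
print(r.move_l(P(-.09,.0095),feed=.1,max_force=6),r.state()["ee_pos"])
for dx,dy in ((-.056,0),(-.03,.003)):
    hit=r.move_l(P(dx,.0095,dy),feed=.04,max_force=15); s=r.state(); print(dx,hit,np.round(s["ee_pos"],4),np.round(s["force"],2),s["t"])
a,d=look("scene","a",(180,130,380,380),2); b_,d2=look("side","b",(240,110,440,310),2)
for n,i,dd in (("scene",a,d),("side",b_,d2)):
    B=blue(n,i,dd); print(n,len(B),np.percentile(B,[1,50,99],axis=0).round(3).tolist())
cv2.imwrite("pics/v5.png",np.hstack([cv2.imread("pics/a.png"),cv2.resize(cv2.imread("pics/b.png"),(400,500))]))
```

```text
tool z [ 0.139 -0.007 -0.99 ]
False [ 0.44794605 -0.06276012  0.00996851]
-0.056 False [ 0.4813 -0.0643  0.0094] [-1.55  0.9   0.7 ] 11.5
-0.03 False [ 0.5079 -0.0626  0.0096] [-0.68  0.17  0.22] 12.3
scene 961 [[0.521, -0.113, 0.013], [0.577, -0.075, 0.016], [0.608, -0.024, 0.033]]
side 920 [[0.523, -0.11, 0.011], [0.56, -0.06, 0.014], [0.609, -0.022, 0.032]]
```

View pics/v5.png

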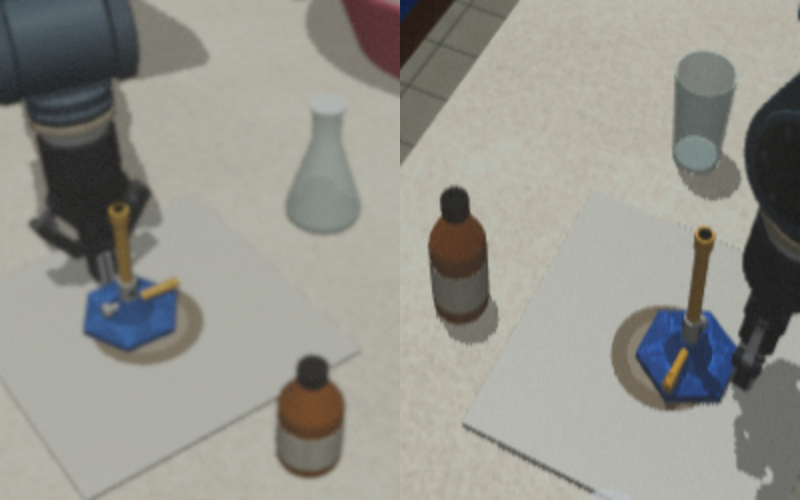

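Image: the foot slid straight, upright, fingers clear of the barrel; it still needs ~17–20 mm (side crop: foot ~(685,357), scorch ~(667,358)).

Run:
```python
from h import *
p=np.array(r.state()["ee_pos"])
r.move_l([p[0]+.018,p[1]+.003,.0095],feed=.04,max_force=15)
q=np.array(r.state()["ee_pos"]); r.move_l([q[0]-.05,q[1],.012],feed=.1); r.move_l([q[0]-.1,q[1],.2],feed=.2)
a,d=look("scene","a",(180,130,380,380),2); b_,d2=look("side","b",(240,110,440,310),2)
for n,i,dd in (("scene",a,d),("side",b_,d2)):
    B=blue(n,i,dd); print(n,len(B),np.percentile(B,[1,50,99],axis=0).round(3).tolist())
    for o in vision.cut_out("mat",n)[:1]:
        P,_=cloud(vision.get_calibration(n),dd,o["mask"]); P=P[abs(P[:,2]-.006)<.006]; print("mat",np.percentile(P,[.5,99.5],axis=0).mean(0).round(3))
    P,uv=cloud(vision.get_calibration(n),dd,dd>0); px=i[uv[:,1],uv[:,0]].astype(int)
    S=P[(abs(P[:,0]-.58)<.075)&(abs(P[:,1]+.06)<.075)&(P[:,2]<.011)&(px[:,0]-px[:,2]>12)&(px.sum(1)<420)]
    if len(S): print("scorch",len(S),np.percentile(S,[1,99],axis=0).round(3).tolist())
print(r.state()["t"])
cv2.imwrite("pics/v6.png",np.hstack([cv2.imread("pics/a.png"),cv2.resize(cv2.imread("pics/b.png"),(400,500))]))
```

```text
scene 973 [[0.54, -0.111, 0.013], [0.596, -0.074, 0.016], [0.627, -0.024, 0.032]]
mat [ 0.582 -0.059  0.006]
scorch 247 [[0.516, -0.112, 0.005], [0.637, -0.004, 0.011]]
side 821 [[0.539, -0.11, 0.011], [0.579, -0.061, 0.014], [0.628, -0.022, 0.031]]
mat [ 0.584 -0.057  0.006]
scorch 397 [[0.53, -0.086, 0.003], [0.638, -0.004, 0.009]]
14.9833
```

View pics/v6.png

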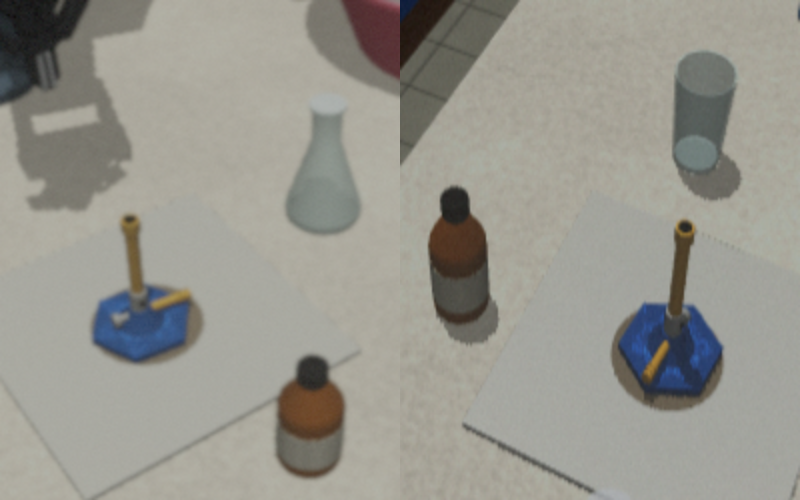

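Image: the burner stands upright inside the scorch. Its foot centre is at about (0.584, -0.067), against the mat centre at (0.583, -0.058), so it is about 9 mm off, within the 25 mm limit. The robot is clear.

```bash
python3 -c "
from h import *
r.wait(.5); print(r.sign_off())"
```

```text
the job is handed in; nothing more can be done
None
```

The burner stands upright on its foot, about 9 mm from the middle of the mat by the camera measurements (limit 25 mm); the pictures show the barrel untouched and the glassware and bottle where they were, and the job was handed in at about 15.5 s (no verdict was returned).

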